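# Borescope inspection of a ported valve sleeve

### The arm

A 6-joint arm with a two-finger parallel gripper is mounted at the origin on the work surface. World frame = base frame: x ahead of the robot, y to its left, z up, the work surface at z = 0. Lengths are in m, angles in degrees, forces in N, time in s.
With the tool pointing down it reaches from about 0.375 to 0.9 m from the base axis. Payload 3.1 kg.
Tool frame: the origin (TCP) lies between the finger pads; the fingertips stand bot.tip_extent ahead of it and the grasp point (between the pads) lies 2 mm behind it (bot.tip_extent is the distance from the TCP to the fingertips, in m); z points along the fingers, y is the direction in which the jaws open and shut (so a half turn about z gives the same grasp; the last joint's range is limited). The gripper opens to 87 mm and grips with 3 to 60 N. Pads are 19 mm wide; open, the fingers measure 117 mm over their backs; the gripper's body (75 mm by 190 mm) begins 51 mm behind the grasp point.
Start: joints at [-78.237, 30.224, 82.088, -0, 67.689, -10.227], TCP at [0.234, -0.579, 0.24] pointing down, gripper open.
Joint ranges: [-176.69, 176.69], [-43.24, 126.21], [12.49, 139.97], [-82, 262], [0, 151.66], [-163.58, 163.58]. Speed limits (degrees/s): [159.86, 159.86, 180, 180, 180, 180].

### API

Orientations are given as a 3x3 rotation matrix whose columns are the frame's x, y, z axes.
In Python, from rig import bot, imaging, recognise, masks_of, mark_of gives the robot as it stands.
- The arm moves only by the tool send_rows, never from a script. Its argument "plan" is a list that holds one entry, the list of rows, each a list of 5 numbers: the shift along the world's x, y, z normalised to -1 to 1, where 1 is 0.03 m, then the turn about the world's z normalised to -1 to 1, where 1 is 0.1 rad, then the closure, from -1 (fully open) to 1 (shut). A call has 1 to 20 rows; each row shifts and turns the commanded pose from where the row before left it; what a row does not reach is not made up. A row lasts 1/10 s, in which the tool goes at most 50 mm and 8.59 degrees, less where a joint would pass 70% of its speed; a pose out of reach is approached as far as the arm can. A call with a number of a shift or a turn outside -1 to 1 is refused whole. A call with a gripper value outside its range is refused whole. The fingers move at their own pace and stop on an object; the grip force is fixed at half the most. Time passes only in rows, so rows that do not move let the fingers close. It gives the time, the measured TCP pose, the force and the opening at its end, in the units of the state.
- bot.read_state(): the state, without advancing time (a new reading comes with each control period).
- imaging.capture(name): name is "scene" or "side" or "wrist"; returns a dict with "img" (480x640x3 uint8, blue, green, red), "mtx" (3x3 intrinsics, pixels), "pose" (4x4, takes a point from camera to world coordinates); the wrist camera has in their place "T_tool_cam" (4x4, takes a point from camera to tool coordinates, whose origin is the TCP and whose axes are the flange's). Camera axes: x right, y down, z forward; pixel columns grow to the right and rows downward; lengths in m; the calibration is good to about 2 mm. A picture is of the moment at which its call begins: read the wrist's pose just before it. There is no depth.
- bot.hand_in(): hands the job in, once; it reports no verdict.
Trained networks look in the newest picture that a camera, given by its name, has taken for a name from the list of things; names that differ only in an ending like _2 or _b are one class to them, and where a whole thing is asked for, a point or a joint stands for the part that bears it (a point fixed in the world has none). Each returns a list of dicts, best first, with "conf" (0 to 1); they miss things now and then, are a little off and sometimes report something else, mostly with a low value. They report only what shows in the picture. A call takes as long as a camera call. They do not tell look-alikes from the thing itself.
- recognise(camera, target): "at" ([x, y, z] in m, in world coordinates, good to about 4 mm: the middle of the surface that is visible of it).
- masks_of(camera, target): "region" (480x640 bool, what is visible of it).
- mark_of(camera, target): "at" ([x, y, z] in m, in world coordinates, good to about 4 mm: a listed point, or the origin of a listed thing).
The state is a dict: "time_s": time; "joint_positions": joint angles; "qvel": joint speeds; "tau": joint torques, N m; "position": TCP position; "tcp_rot": TCP orientation; "force": force on the tool from outside, world axes, zero at the start; "moment": the same for the moment, N m; "opening": opening from 0.0 (shut) to 1.0 (fully open).
Only numpy, scipy, OpenCV 4.12 (cv2) and the standard library are available. Lean on these libraries where they do the work, as an engineer would, in place of code of your own. Each camera call takes 0.05 s, during which the arm holds its last target.

### The job

Take the slim borescope with the blue cap, lift it up and off its hook on the rack, and lower its rod upright into the bore of the aluminium sleeve held in the chuck, without letting it touch the sleeve or the chuck, until the black viewing window near its tip is level with the ring of cross holes. Finish while still gripping the borescope there, keeping it still, upright and centred in the bore. Leave everything else on the bench where it is.

Things in the scene. Friction and masses are not known exactly. Their poses are not given: they have to be found in the camera images.
- scope: slim borescope to use: black body, blue cap, hanging upright on either rack hook, tip 35 mm above the table. Origin at the rod's tip; z up the axis, +x to the hanging clip at its back. By height over the tip: rod 8 mm dia. to 88 mm; collar 24 mm dia. to 108; body 30 (x) by 36 (y) mm to 178; cap to 182. 0.2-0.3 kg. Nothing stands above the cap. 25 mm of straight lift frees the clip
- scope_grip (a point): where to grip: on the borescope's axis in its black body, 150 mm above the rod's tip, 32 mm below the cap's top; axes as scope. The flat sides (36 mm apart along y) are free. The clip at the back reaches x = 31 mm, 14 mm wide in y: a bridge 160 to 164 mm above the tip with a leg hanging down to 136 mm
- scope_window (a point): centre of the black viewing window band (8 mm tall) of the slim borescope, on the rod axis, 10 mm above the tip; axes as scope
- rack: fixed grey steel rack of both borescopes. Origin at the foot of its column, on the table; z up. Two upturned hooks at y = +60 and -60 mm; a scope hangs with its axis 55 mm in front of the column (x = -55 mm), its clip over the hook's upturned tongue (top 195 mm above the table, the rack's highest part), its body leaning lightly on a rubber rest. Base plate 130 by 180 mm
- fixture: fixed white base plate 140 by 140 mm with a steel three-jaw chuck (104 mm dia., jaws up to 55 mm high) that holds the aluminium valve sleeve upright. Origin on the table, on the bore axis; z up. Sleeve: outside 40 mm, bore 22 mm dia., open top 110 mm above the table (the highest part), bore bottom (chuck face) at 38 mm
- bore_mouth (a point): centre of the sleeve's open top end, on the bore axis, 110 mm above the table; z up along the bore
- bore_ports (a point): point on the bore axis level with the middle of the ring of four cross holes (8 mm wide and tall) through the sleeve wall, in the foot of a dark groove 16 mm tall around the sleeve; 40 mm below the mouth, 70 mm above the table; z up
- fat_scope_grip (a point): bystander: thick borescope with grey body, orange cap and 14 mm rod, otherwise of the same size, hanging on the other hook 120 mm away, its cap's top 217 mm above the table; the point is on its axis, 150 mm above its tip. A borescope carried across it at low height would strike it: leave the rack by its front, towards -x
- spare_sleeve_mid (a point): bystander: spare plain aluminium sleeve standing on the table, 40 mm diameter, 72 mm tall; its centre
- mount_disc_mid (a point): bystander: aluminium specimen mount, disc 72 mm diameter, 20 mm tall; its centre
- screwdriver_grip (a point): bystander: red screwdriver, 170 mm long, lying; the point is in its handle
- cleaner_mid (a point): bystander: white lens cleaner bottle with blue cap, 48 mm diameter, 110 mm tall; its centre
- ring_gauge_mid (a point): bystander: steel ring gauge, 60 mm diameter, 18 mm tall; its centre
- dish_mid (a point): bystander: white dish, 84 mm diameter, 22 mm tall; its centre
Not all that is in view belongs to the job. Leave any brown or green look-alike of the scope alone.

How it is judged (in metres and radians):
On the way, in this order (a step that is already met when the one before it is completed fails the run):
1. the slim borescope is in the gripper, lifted up and off its hook, clear of the rack (z of scope in the frame of rack above 0.065 m and contact force between scope and rack below 0.1 N and contact force between the fingers and scope above 1 N), for 0.2 s.
2. its window has entered the bore of the sleeve from above (z of scope_window in the frame of bore_mouth below -0.002 m and horizontal distance between scope_window and bore_mouth below 0.007 m), for 0.05 s.
At the end, for the whole second after the job is handed in: The gripper still holds the slim borescope, at rest (under 10 mm/s): its window is within 5 mm of the height of the cross holes and within 3.5 mm of the bore axis, the rod leans less than 4 degrees, and it touches neither the sleeve nor the fixture, so that only the gripper carries it (horizontal distance between scope_window and bore_ports below 0.0035 m and z of scope_window in the frame of bore_ports between -0.005 and 0.005 m and angle between scope_window's own z axis and vertical below 0.07 rad and contact force between scope and fixture below 0.05 N and contact force between the fingers and scope above 1 N and linear speed of scope below 0.01 m/s and angular speed of scope below 0.1 rad/s); the arm keeps its last pose, push and grip.
It fails at once if the borescope touches the sleeve or its fixture (over 0.3 N) (contact force between scope and fixture above 0.3 N).
It fails at once if another thing on the bench is moved by more than 15 mm (distance of any of fat_scope_grip, spare_sleeve_mid, mount_disc_mid, screwdriver_grip, cleaner_mid, ring_gauge_mid, dish_mid from where it was at the start of the episode above 0.015 m).
It also fails if it takes over 54 s, if anything falls off the work surface, if the arm or the gripper's body presses on something with over 40 N, if the wrist force passes 120 N, or if a joint passes its speed limit or range.

## Working session

There is one attempt and no reset: what is moved stays moved. The work goes in short steps, Python scripts to look and compute and a tool call to move; the robot and the scene stay as the last step left them, time stands still between calls to the robot, and variables do not carry over. Pictures are saved under pics/ and viewed, and the job is handed in when it is done.

Besides the shell and the picture viewer there is one more tool, called after ">>>" as name([rows], argument=value, ...), one row to a line, values as JSON. send_rows: Moves the arm, as the interface text tells. Its arguments: {"type":"object","properties":{"plan":{"type":"array"}},"required":["plan"]}

```bash
ls; mkdir -p pics; python3 - <<'E'
from rig import bot, imaging, recognise, masks_of, mark_of
import cv2
s=bot.read_state();print(s['time_s'],s['position'],s['tcp_rot'],s['opening'],bot.tip_extent)
for c in('scene','side','wrist'):
    r=imaging.capture(c);cv2.imwrite(f'pics/{c}0.png',r['img'])
    print(c,r['mtx'],r.get('pose',r.get('T_tool_cam')))
    for t in('scope','scope_grip','scope_window','rack','fixture','bore_mouth','bore_ports','fat_scope_grip','spare_sleeve_mid','mount_disc_mid','screwdriver_grip','cleaner_mid','ring_gauge_mid','dish_mid'):
        print(t,[(x['at'],round(x['conf'],2)) for x in mark_of(c,t)[:3]])
print(bot.read_state()['time_s'])
E
```

```text
pics
0.0 [ 0.23390512 -0.57883483  0.23856209] [[ 9.27236945e-01  3.74474878e-01 -4.62294105e-04]
 [ 3.74474990e-01 -9.27234622e-01  2.10664880e-03]
 [ 3.60231952e-04 -2.12648017e-03 -9.99997674e-01]] 0.9969657337882697 0.017
scene [[605.23985788   0.         315.41535151]
 [  0.         605.23985788 227.86264454]
 [  0.           0.           1.        ]] [[ 0.07697125  0.80353828 -0.59025559  1.45656951]
 [ 0.9970297  -0.06043949  0.04773725  0.00481882]
 [ 0.00268396 -0.59217675 -0.80580363  1.41608866]
 [ 0.          0.          0.          1.        ]]
scope [([0.4141, 0.5959, 0.0185], 0.92), ([0.2648, 0.4762, 0.0184], 0.85), ([0.6097, 0.2167, 0.0029], 0.19)]
scope_grip [([0.5061, 0.7178, 0.016], 0.89), ([0.4039, 0.4268, 0.0139], 0.71), ([0.5513, 0.2728, 0.1845], 0.68)]
scope_window [([0.4183, 0.6021, 0.0162], 0.75), ([0.5464, 0.2712, 0.0467], 0.66)]
rack [([0.6106, 0.2182, 0.0008], 0.86)]
fixture [([0.4947, -0.2563, 0.0035], 0.65)]
bore_mouth [([0.4896, -0.2584, 0.1096], 0.6)]
bore_ports [([0.4905, -0.2571, 0.0745], 0.96), ([0.5696, 0.4872, 0.0086], 0.46)]
fat_scope_grip [([0.5
[... 1606 characters left out ...]
auge_mid [([0.4101, -0.4775, 0.0106], 0.6)]
dish_mid [([0.5701, 0.494, 0.0101], 0.71)]
wrist [[426.1424747    0.         322.20026998]
 [  0.         426.1424747  236.60837579]
 [  0.           0.           1.        ]] [[-1.42103525e-03 -9.64679759e-01 -2.63421606e-01  7.27115217e-02]
 [ 9.99998952e-01 -1.29837374e-03 -6.39730715e-04 -4.66102844e-04]
 [ 2.75115575e-04 -2.63422239e-01  9.64680594e-01 -1.45110145e-01]
 [ 0.00000000e+00  0.00000000e+00  0.00000000e+00  1.00000000e+00]]
scope []
scope_grip []
scope_window []
rack []
fixture []
bore_mouth []
bore_ports []
fat_scope_grip []
spare_sleeve_mid []
mount_disc_mid []
screwdriver_grip []
cleaner_mid []
ring_gauge_mid []
dish_mid []
2.25
```

View pics/scene0.png

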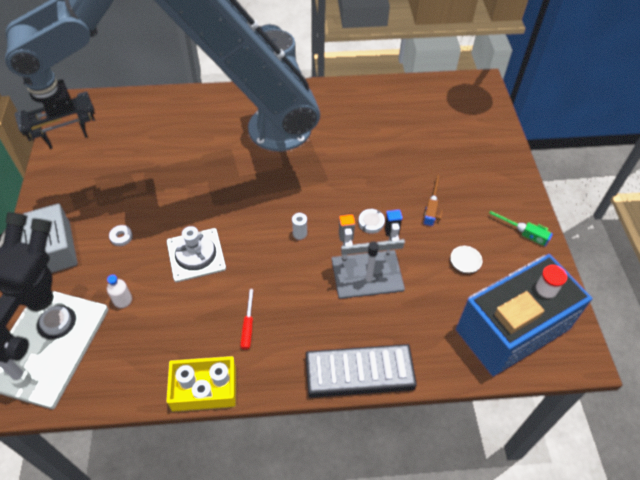

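View pics/side0.png

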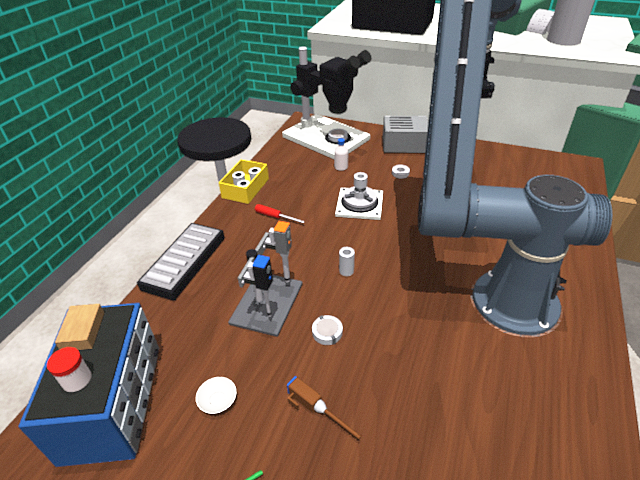

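```bash
python3 - <<'E'
import cv2
import numpy as np
a=cv2.imread('pics/scene0.png');b=cv2.imread('pics/side0.png')
A=cv2.resize(a[195:305,320:440],None,fx=3.3,fy=5,interpolation=cv2.INTER_CUBIC)
A=cv2.resize(a[195:305,320:440],(400,367),interpolation=cv2.INTER_CUBIC)
B=cv2.resize(b[215:335,225:325],(367*100//120,367),interpolation=cv2.INTER_CUBIC)
cv2.imwrite('pics/c1.png',np.hstack([A,B]))
A=cv2.resize(a[220:285,160:230],(400,371),interpolation=cv2.INTER_CUBIC)
B=cv2.resize(b[165:225,330:390],(371,371),interpolation=cv2.INTER_CUBIC)
cv2.imwrite('pics/c2.png',np.hstack([A,B]))
E
```

```text
(no output)
```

View pics/c1.png

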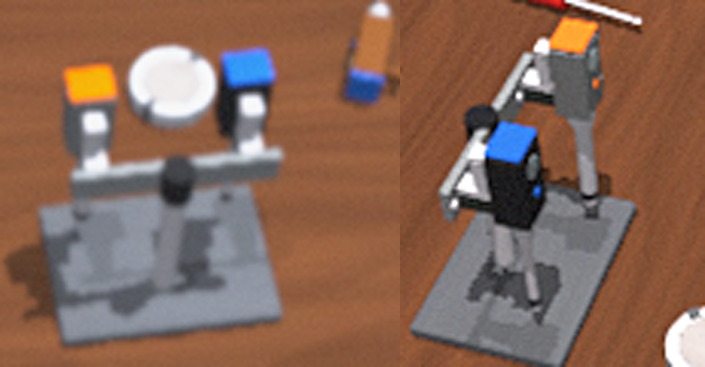

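View pics/c2.png

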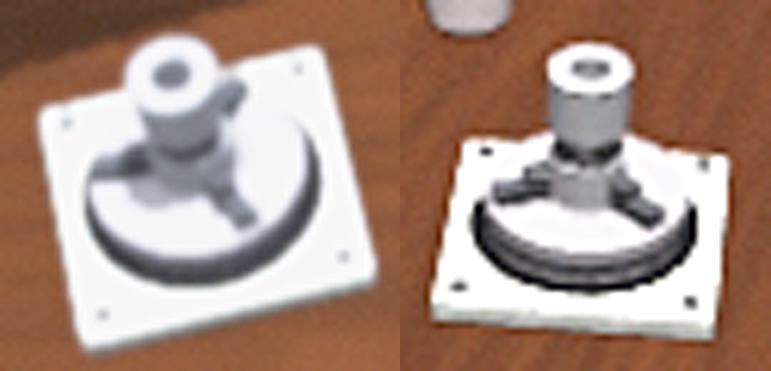

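```bash
cat > h.py <<'E'
import numpy as np,cv2
CAM={}
CAM['scene']=(np.array([[605.23985788,0,315.41535151],[0,605.23985788,227.86264454],[0,0,1]]),np.array([[0.07697125,0.80353828,-0.59025559,1.45656951],[0.9970297,-0.06043949,0.04773725,0.00481882],[0.00268396,-0.59217675,-0.80580363,1.41608866],[0,0,0,1]]))
CAM['side']=(np.array([[465.92243622,0,324.97083967],[0,465.92243622,235.15498733],[0,0,1]]),np.array([[-0.93609768,-0.21519914,0.27822734,0.15792753],[-0.35107421,0.62028326,-0.70142397,0.88837711],[-0.02163393,-0.7542798,-0.65619659,0.90552952],[0,0,0,1]]))
def ray(c,p):
    K,T=CAM[c];d=T[:3,:3]@np.linalg.solve(K,[p[0],p[1],1]);return T[:3,3],d
def onz(c,p,z):
    o,d=ray(c,p);return (o+d*(z-o[2])/d[2]).round(4)
def proj(c,X):
    K,T=CAM[c];q=K@(T[:3,:3].T@(np.array(X)-T[:3,3]));return q[:2]/q[2]
def tri(p1,p2):
    A=[];b=[]
    for c,p in(('scene',p1),('side',p2)):
        o,d=ray(c,p);d=d/np.linalg.norm(d);M=np.eye(3)-np.outer(d,d);A.append(M);b.append(M@o)
    x,*_=np.linalg.lstsq(np.vstack(A),np.hstack(b),rcond=None);return x.round(4)
E
python3 - <<'E'
from h import *
a=cv2.imread('pics/scene0.png');b=cv2.imread('pics/side0.png')
print('bore',onz('scene',(189.9,232.6),.11),onz('side',(360.7,176.2),.11),tri((189.9,232.6),(360.7,176.2)))
for nm,roi in(('scene',(195,305,320,415)),('side',(215,300,225,310))):
    im=(a if nm=='scene' else b).astype(int)
    for col in('blue','orange'):
        if col=='blue': m=(im[...,0]>130)&(im[...,0]-im[...,2]>80)
        else: m=(im[...,2]>180)&(im[...,2]-im[...,0]>120)&(im[...,1]>70)
        k=np.zeros_like(m);k[roi[0]:roi[1],roi[2]:roi[3]]=1;m=m&k
        n,l,s,c=cv2.connectedComponentsWithStats(m.astype(np.uint8))
        for i in range(1,n):
            if s[i,4]>20: print(nm,col,s[i],c[i],onz(nm,c[i],.2155))
# rack plate corners
f=lambda x,y:(320+x*.3,195+y*.3)
for q in((40,208),(262,186),(281,305),(66,333)): print(onz('scene',f(*q),.005))
s=120/367
g=lambda x,y:(225+(x-400)*s,215+y*s)
for q in((413,325),(560,358),(636,205)): print(onz('side',g(*q),.005))
E
```

```text
bore [ 0.4904 -0.2521  0.11  ] [ 0.4885 -0.2529  0.11  ] [ 0.489  -0.2527  0.1093]
scene blue [387 210  15  11 143] [393.86713287 215.02797203] [0.5521 0.2747 0.2155]
scene orange [339 214  17  12 162] [346.77777778 219.33950617] [0.5567 0.1558 0.2155]
side blue [253 255  17  13 162] [260.67901235 261.02469136] [0.5505 0.2743 0.2155]
side orange [274 221  16  12 132] [281.21969697 226.03787879] [0.5576 0.1539 0.2155]
[0.5285 0.1267 0.005 ]
[0.5204 0.3158 0.005 ]
[0.637  0.3128 0.005 ]
[0.6498 0.1363 0.005 ]
[0.6482 0.3026 0.005 ]
[0.5235 0.2925 0.005 ]
[0.5304 0.1224 0.005 ]
```

>>> send_rows([
  [[0.34,0.92,0.15,-0.17,-1],[0.34,0.92,0.15,-0.17,-1],[0.34,0.92,0.15,-0.17,-1],[0.34,0.92,0.15,-0.17,-1],[0.34,0.92,0.15,-0.17,-1],[0.34,0.92,0.15,-0.17,-1],[0.34,0.92,0.15,-0.17,-1],[0.34,0.92,0.15,-0.17,-1],[0.34,0.92,0.15,-0.17,-1],[0.34,0.92,0.15,-0.17,-1],[0.34,0.92,0.15,-0.17,-1],[0.34,0.92,0.15,-0.17,-1],[0.34,0.92,0.15,-0.17,-1],[0.34,0.92,0.15,-0.17,-1],[0.34,0.92,0.15,-0.17,-1],[0.34,0.92,0.15,-0.17,-1],[0.34,0.92,0,-0.17,-1],[0.34,0.92,0,-0.17,-1],[0.34,0.92,0,-0.17,-1],[0.34,0.92,0,-0.17,-1]],
])

```text
time_s: 4.25
position: [0.4383, -0.0263, 0.3118]
tcp_rot: [[0.999, 0.043, 0.001], [0.043, -0.999, -0.0], [0.001, 0.0, -1.0]]
force: [0.3, -0.8, -0.3]
opening: 0.998
```

>>> send_rows([
  [[0.34,0.92,0,0,-1],[0.34,0.92,0,0,-1],[0.34,0.92,0,0,-1],[0.34,0.92,0,0,-1],[0.34,0.92,0,0,-1],[0.34,0.92,0,0,-1],[0.34,0.92,0,0,-1],[0.34,0.92,0,0,-1],[0.34,0.92,0,0,-1],[0.34,0.5,0,0,-1],[0,0,0,0,-1],[0,0,0,0,-1]],
])

```text
time_s: 5.45
position: [0.5396, 0.2358, 0.3112]
tcp_rot: [[0.999, 0.044, -0.001], [0.044, -0.999, -0.001], [-0.001, 0.001, -1.0]]
force: [0.9, 0.0, -0.3]
opening: 1.003
```

```bash
python3 - <<'E'
from rig import bot, imaging
import cv2
s=bot.read_state();print(s['time_s'],s['position'],s['tcp_rot'],s['force'],s['joint_positions'])
r=imaging.capture('wrist');cv2.imwrite('pics/w1.png',r['img'])
E
```

```text
5.45 [0.53963019 0.2357643  0.3112404 ] [[ 9.99011450e-01  4.44427085e-02 -9.84548493e-04]
 [ 4.44420172e-02 -9.99011711e-01 -7.13223936e-04]
 [-1.01527308e-03  6.68763557e-04 -9.99999261e-01]] [ 0.89495233  0.04463222 -0.27851219] [ 1.27493948e+01  2.32232279e+01  8.23144193e+01 -2.84389362e-02
  7.45263926e+01  1.00209798e+02]
```

View pics/w1.png

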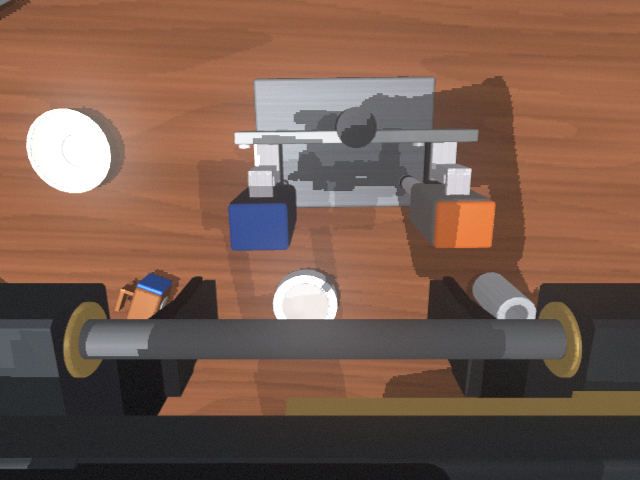

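```bash
cat >> h.py <<'E'
KW=np.array([[426.1424747,0,322.20026998],[0,426.1424747,236.60837579],[0,0,1]])
TW=np.array([[-1.42103525e-03,-9.64679759e-01,-2.63421606e-01,7.27115217e-02],[9.99998952e-01,-1.29837374e-03,-6.39730715e-04,-4.66102844e-04],[2.75115575e-04,-2.63422239e-01,9.64680594e-01,-1.45110145e-01],[0,0,0,1]])
def setw(s):
    T=np.eye(4);T[:3,:3]=s['tcp_rot'];T[:3,3]=s['position'];CAM['wrist']=(KW,T@TW)
E
python3 - <<'E'
from h import *
from rig import bot
s=bot.read_state();setw(s)
im=cv2.imread('pics/w1.png').astype(int)
m=(im[...,0]>90)&(im[...,0]-im[...,2]>70);m[255:]=0;m[:190]=0
ys,xs=np.nonzero(m);print(xs.min(),xs.max(),ys.min(),ys.max(),xs.mean(),ys.mean())
print(cv2.minAreaRect(np.c_[xs,ys].astype(np.float32)))
print(onz('wrist',(xs.mean(),ys.mean()),.217))
m=(im[...,2]>150)&(im[...,2]-im[...,0]>130)&(im[...,1]>60);m[255:]=0;m[:185]=0;m[:,:400]=0;m[:,500:]=0
ys,xs=np.nonzero(m);print(xs.min(),xs.max(),ys.min(),ys.max());print(onz('wrist',(xs.mean(),ys.mean()),.217))
print(onz('wrist',(237,138),.18),onz('wrist',(477,133),.18))
E
```

```text
229 286 204 249 257.92974238875877 226.41412958626074
((257.5, 226.5), (56.99999237060547, 44.99999237060547), -0.0)
[0.5512 0.2736 0.217 ]
439 494 202 247
[0.5576 0.1486 0.217 ]
[0.5989 0.2923 0.18  ] [0.6083 0.1411 0.18  ]
```

>>> send_rows([
  [[0.2,0.64,0,0.1,-1],[0.2,0.64,0,0,-1],[0,0,-0.5,0,-1],[0,0,-0.7,0,-1],[0,0,-0.7,0,-1],[0,0,-0.7,0,-1],[0,0,-0.7,0,-1],[0,0,-0.5,0,-1],[0,0,-0.3,0,-1],[0,0,-0.1,0,-1],[0,0,0,0,-1],[0,0,0,0,-1]],
])

```text
time_s: 6.7
position: [0.5526, 0.2743, 0.1865]
tcp_rot: [[0.999, 0.054, 0.002], [0.054, -0.999, 0.0], [0.002, -0.0, -1.0]]
force: [-0.7, -0.7, 0.1]
opening: 0.999
```

```bash
python3 - <<'E'
from h import *
from rig import bot, imaging
s=bot.read_state();print(s['time_s'],s['position'],s['force'])
ims=[imaging.capture(c)['img'] for c in('wrist','scene','side')]
W=cv2.resize(ims[0],(400,300));A=cv2.resize(ims[1][170:290,310:470],(400,300),interpolation=2);B=cv2.resize(ims[2][170:320,200:400],(400,300),interpolation=2)
cv2.imwrite('pics/g1.png',np.vstack([np.hstack([W,A]),np.hstack([B,B*0])]))
E
```

```text
6.7 [0.55262867 0.27427439 0.18648825] [-0.71738121 -0.65051228  0.05072265]
```

View pics/g1.png

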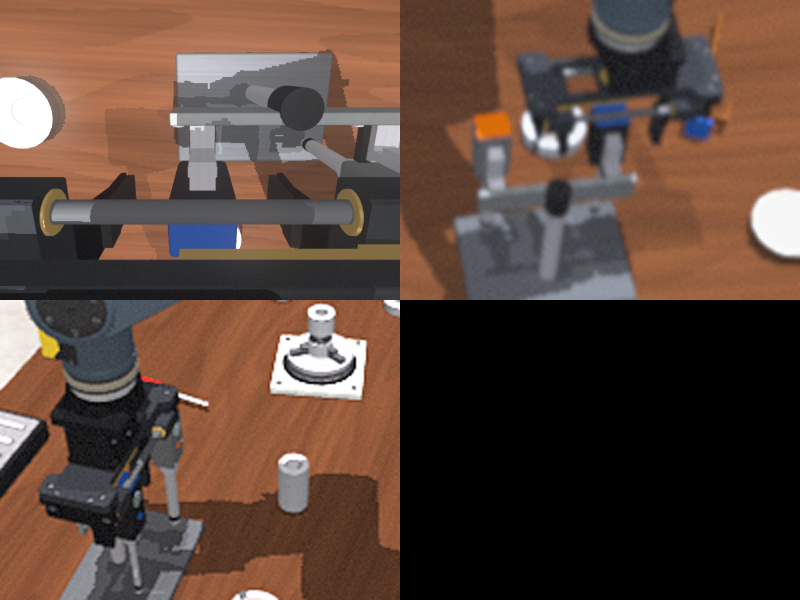

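>>> send_rows([
  [[-0.03,0,-0.12,0,-1],[0,0,0,0,1],[0,0,0,0,1],[0,0,0,0,1],[0,0,0,0,1],[0,0,0,0,1],[0,0,0,0,1],[0,0,0,0,1],[0,0,0,0,1],[0,0,0,0,1]],
])

```text
time_s: 7.85
position: [0.5511, 0.2741, 0.182]
tcp_rot: [[0.999, 0.054, -0.0], [0.054, -0.999, -0.0], [-0.0, 0.0, -1.0]]
force: [-0.2, -1.5, 1.5]
opening: 0.411
```

>>> send_rows([
  [[0,0,0.2,0,1],[0,0,0.3,0,1],[0,0,0.3,0,1],[0,0,0.3,0,1],[0,0,0.4,0,1],[0,0,0.5,0,1],[0,0,0.6,0,1],[0,0,0.6,0,1],[0,0,0.6,0,1],[0,0,0.6,0,1],[0,0,0.5,0,1],[0,0,0.3,0,1],[0,0,0.1,0,1],[0,0,0,0,1],[0,0,0,0,1]],
])

```text
time_s: 9.35
position: [0.5506, 0.2741, 0.3401]
tcp_rot: [[0.999, 0.054, -0.002], [0.054, -0.999, -0.001], [-0.002, 0.0, -1.0]]
force: [0.1, -0.1, -1.7]
opening: 0.407
```

```bash
python3 - <<'E'
from h import *
from rig import bot, imaging
s=bot.read_state();print(s['time_s'],s['position'],s['force'],s['moment'])
ims=[imaging.capture(c)['img'] for c in('wrist','scene','side')]
W=cv2.resize(ims[0],(400,300));A=cv2.resize(ims[1][130:250,310:470],(400,300),interpolation=2);B=cv2.resize(ims[2][130:280,180:380],(400,300),interpolation=2)
cv2.imwrite('pics/g2.png',np.vstack([np.hstack([W,A]),np.hstack([B,B*0])]))
E
```

```text
9.35 [0.55057341 0.27412352 0.3401313 ] [ 0.06164844 -0.07375239 -1.67067085] [-0.03291804  0.02275513 -0.00177157]
```

View pics/g2.png

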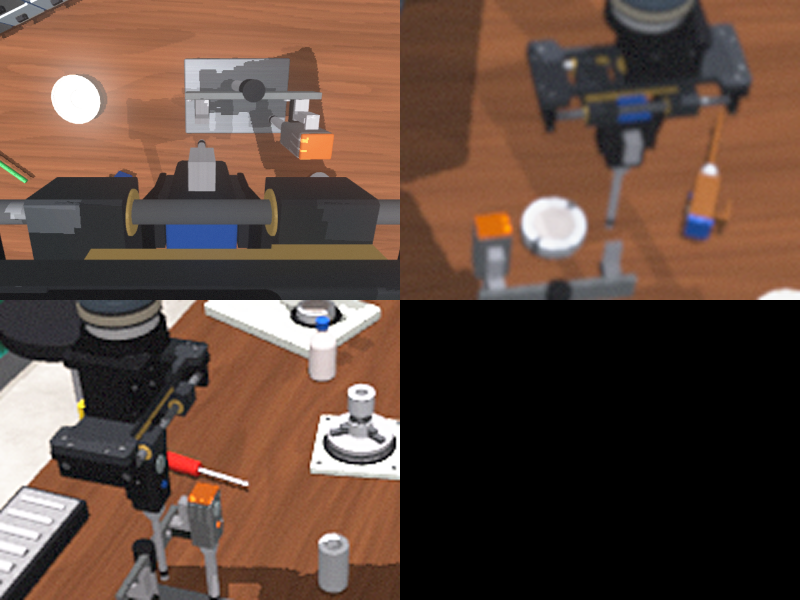

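>>> send_rows([
  [[-0.3,0,0,0,1],[-0.6,0,0,0,1],[-0.8,0,0,0,1],[-0.8,0,0,0,1],[-0.8,-0.1,0,0,1],[-0.6,-0.3,0,0,1],[-0.4,-0.5,0,0,1],[-0.2,-0.7,0,0,1],[0,-0.8,0,0,1],[0.1,-0.8,0,0,1],[0.2,-0.8,0,0,1],[0.2,-0.8,0,0,1],[0.2,-0.8,0,0,1],[0.2,-0.8,0,0,1],[0.2,-0.8,0,0,1],[0.2,-0.8,0,0,1],[0.2,-0.8,0,0,1],[0.2,-0.8,0,0,1],[0.2,-0.8,0,0,1],[0.2,-0.8,0,0,1]],
])

```text
time_s: 11.5
position: [0.4786, -0.0622, 0.3409]
tcp_rot: [[0.999, 0.054, -0.0], [0.054, -0.999, 0.0], [-0.0, -0.0, -1.0]]
force: [0.2, 0.5, -1.8]
opening: 0.408
```

>>> send_rows([
  [[0.1,-0.9,0,0,1],[0.1,-0.9,0,0,1],[0.1,-0.9,0,0,1],[0,-0.9,0,0,1],[0,-0.9,0,0,1],[0,-0.8,0,0,1],[0,-0.6,0,0,1],[0,-0.35,0,0,1],[0,-0.1,0,0,1],[0,0,0,0,1],[0,0,0,0,1],[0,0,0,0,1]],
])

```text
time_s: 12.7
position: [0.4881, -0.2511, 0.341]
tcp_rot: [[0.998, 0.055, -0.0], [0.055, -0.998, 0.0], [-0.0, -0.0, -1.0]]
force: [0.1, 0.1, -3.2]
opening: 0.412
```

```bash
python3 - <<'E'
from h import *
from rig import bot, imaging
s=bot.read_state();print(s['time_s'],s['position'],s['force'],s['moment'])
ims=[imaging.capture(c)['img'] for c in('wrist','scene','side')]
for n,i in zip('wab',ims): cv2.imwrite(f'pics/{n}3.png',i)
W=cv2.resize(ims[0],(400,300));A=cv2.resize(ims[1][170:290,120:280],(400,300),interpolation=2);B=cv2.resize(ims[2][80:230,280:480],(400,300),interpolation=2)
cv2.imwrite('pics/g3.png',np.vstack([np.hstack([W,A]),np.hstack([B,B*0])]))
E
```

```text
12.7 [ 0.48813405 -0.25114706  0.34100751] [ 0.07560804  0.06289592 -3.18480939] [0.04582807 0.04057253 0.00824588]
```

View pics/g3.png

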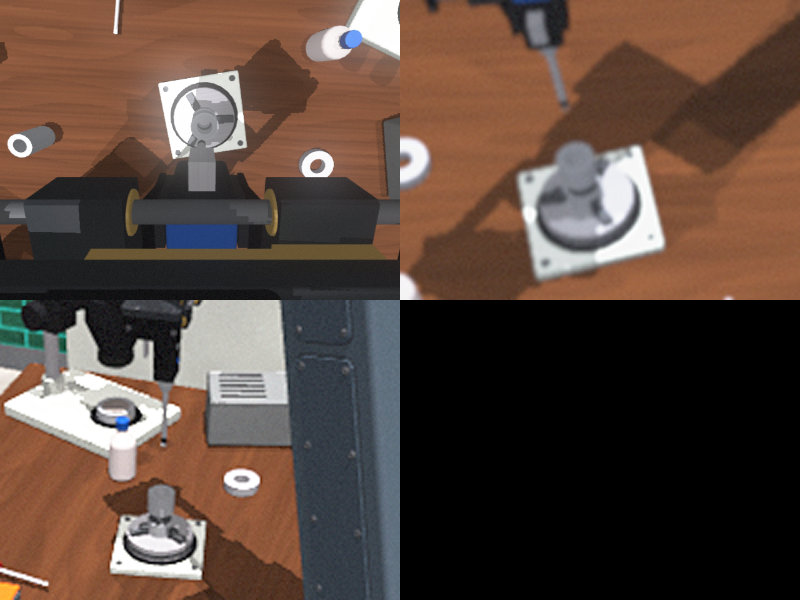

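View pics/w3.png

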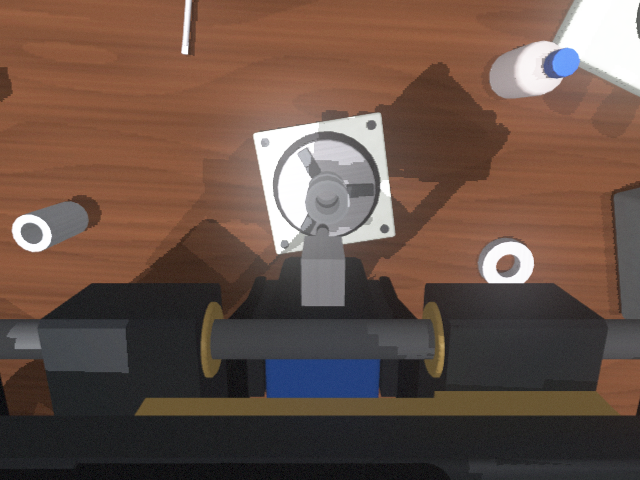

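```bash
python3 - <<'E'
from h import *
a=cv2.imread('pics/a3.png');b=cv2.imread('pics/b3.png');w=cv2.imread('pics/w3.png')
A=cv2.resize(a[165:265,160:230],(266,380),interpolation=2)
B=cv2.resize(b[95:195,335:385],(190,380),interpolation=2)
W=cv2.resize(w[160:260,285:365],(304,380),interpolation=2)
cv2.imwrite('pics/m3.png',np.hstack([A,B,W]))
E
```

```text
(no output)
```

View pics/m3.png

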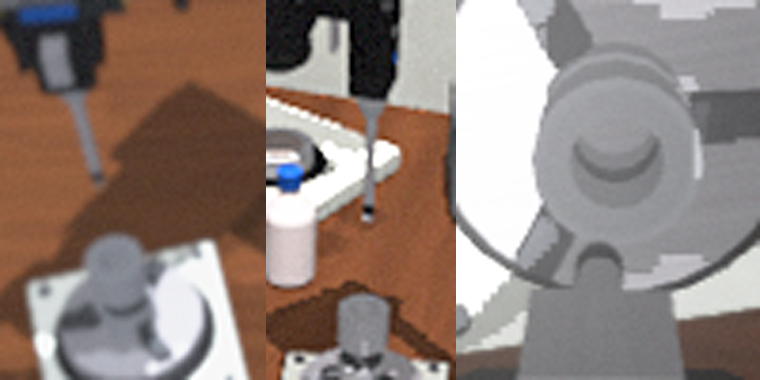

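```bash
python3 - <<'E'
from h import *
from rig import bot
s=bot.read_state();setw(s)
print('tip',tri((185.5,213.4),(361.8,153.2)),onz('scene',(185.5,213.4),.194),onz('side',(361.8,153.2),.194))
print('rodtop',tri((179.7,190.5),(362.6,121.3)),onz('scene',(179.7,190.5),.282),onz('side',(362.6,121.3),.282))
print('bore wrist',onz('wrist',(326.8,202.6),.11))
print('tip wrist px if at TCP', proj('wrist',[*s['position'][:2],.194]), proj('wrist',[*(np.array(s['position'][:2])+[.004,0]),.194]))
for c,p in(('scene',(189.9,232.6)),('side',(360.7,176.2))): print(proj(c,[*s['position'][:2],.194]),proj(c,[*s['position'][:2],.11]),p)
E
```

```text
tip [ 0.4876 -0.2507  0.191 ] [ 0.4909 -0.2495  0.194 ] [ 0.4859 -0.2472  0.194 ]
rodtop [ 0.4907 -0.2497  0.2901] [ 0.4885 -0.2487  0.282 ] [ 0.4939 -0.2719  0.282 ]
bore wrist [ 0.49   -0.2549  0.11  ]
tip wrist px if at TCP [323.12600354 226.96701944] [323.43164189 221.45907934]
[184.7110128 212.6082345] [190.11532921 231.92773503] (189.9, 232.6)
[361.47181348 152.32717065] [360.6474467  176.44161272] (360.7, 176.2)
```

>>> send_rows([
  [[0.06,-0.08,-0.3,0,1],[0,0,-0.5,0,1],[0,0,-0.5,0,1],[0,0,-0.5,0,1],[0,0,-0.4,0,1],[0,0,-0.2,0,1],[0,0,0,0,1],[0,0,0,0,1],[0,0,0,0,1]],
])

```text
time_s: 13.75
position: [0.4905, -0.255, 0.2697]
tcp_rot: [[0.999, 0.054, 0.001], [0.054, -0.999, -0.001], [0.001, 0.001, -1.0]]
force: [-0.3, -1.1, -2.4]
opening: 0.411
```

```bash
python3 - <<'E'
from h import *
from rig import bot, imaging
s=bot.read_state();print(s['time_s'],s['position'],s['force'],s['moment'])
ims=[imaging.capture(c)['img'] for c in('wrist','scene','side')]
for n,i in zip('wab',ims): cv2.imwrite(f'pics/{n}4.png',i)
w,a,b=ims
A=cv2.resize(a[195:255,165:215],(400,480),interpolation=2)
B=cv2.resize(b[130:190,340:380],(320,480),interpolation=2)
cv2.imwrite('pics/m4.png',np.hstack([A,B]))
cv2.imwrite('pics/m4w.png',cv2.resize(w[150:270,270:370],(500,600),interpolation=2))
E
```

```text
13.75 [ 0.49045038 -0.25495583  0.26970037] [-0.312716   -1.13393434 -2.44271886] [ 0.00910132 -0.02204397  0.04239719]
```

View pics/m4.png

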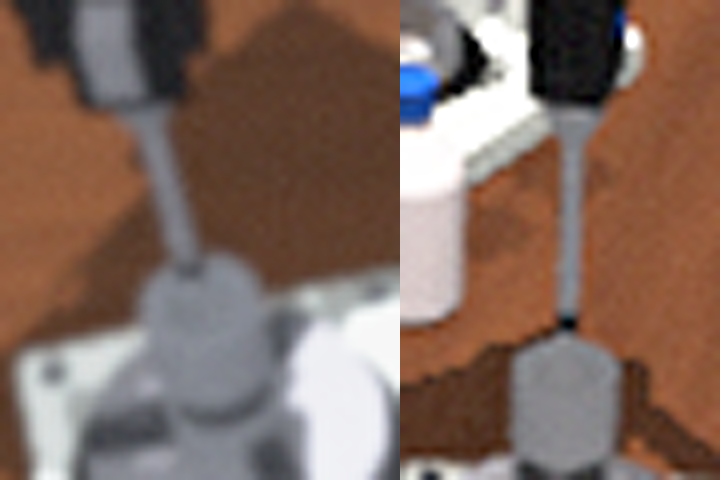

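View pics/m4w.png

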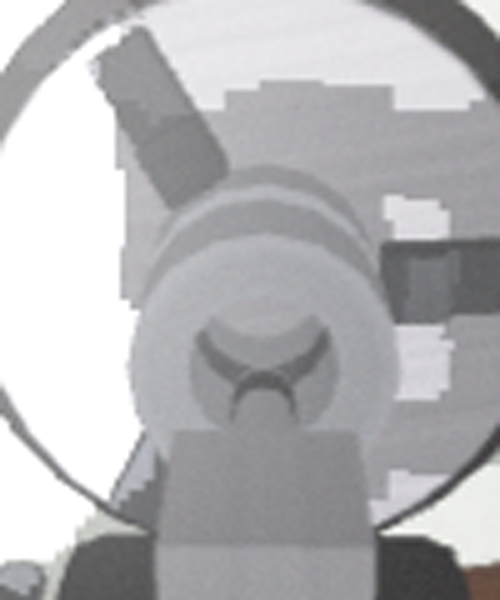

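```bash
python3 - <<'E'
from h import *
from rig import bot
s=bot.read_state();setw(s)
print(onz('wrist',(323,222.),.11))
for z in(.118,.122): print(z,onz('wrist',(323,224.4),z))
for X in([.49,-.2535,.11],[.49,-.2535,.122]): print(X,proj('scene',X),proj('side',X),proj('wrist',X))
# sleeve ellipse fit in wrist: project circle r=.02,.011
t=np.linspace(0,2*np.pi,8,endpoint=False)
for x in(.488,.49,.492):
  P=np.array([proj('wrist',[x+.02*np.cos(u),-.2545+.02*np.sin(u),.11]) for u in np.linspace(0,2*np.pi,100)])
  Q=(P-[270,150])*5;print(x,Q.min(0),Q.max(0),Q[Q[:,0].argmin()])
E
```

```text
[ 0.491  -0.2549  0.11  ]
0.118 [ 0.4911 -0.2548  0.118 ]
0.122 [ 0.4921 -0.2548  0.122 ]
[0.49, -0.2535, 0.11] [189.35958407 232.51188577] [360.27387774 176.00028949] [321.06573048 223.25476232]
[0.49, -0.2535, 0.122] [188.61040149 229.85353285] [360.38544727 172.67304325] [321.03362475 227.19116716]
0.488 [125.58008442 245.62087223] [397.22355447 509.58391371] [125.58008442 375.02340047]
0.49 [126.06592318 231.96726542] [398.16345775 496.81464257] [126.06592318 361.80644961]
0.492 [126.55339148 218.26711219] [399.10651108 484.00327678] [126.55339148 348.54516819]
```

```bash
python3 - <<'E'
from h import *
b=cv2.imread('pics/b4.png');g=cv2.cvtColor(b,6)
for y in range(146,188,2): print(y,g[y,350:373])
print(proj('side',[.489,-.2545,.16])-proj('side',[.489,-.2545,.12]),proj('side',[.489,-.2545,.12])-proj('side',[.489,-.2545,.08]),proj('side',[.49,-.2545,.1])-proj('side',[.489,-.2545,.1]))
a=cv2.imread('pics/a4.png');g=cv2.cvtColor(a,6)
print('scene')
for y in range(210,252,2): print(y,g[y,178:204])
E
```

```text
146 [255 255 250 195 178 186 182 176 148 120 125 128 131 123 111  98 104 103
 103 101 102  98  94]
148 [187 178 184 180 173 158 125  80  78  86 117 131 125 104 103 104 102 100
  98  99  98  96  92]
150 [192 177 154 126  86  80  84  83  90  90 116 140 119  98  82  88 101 105
  97 102  97  95  94]
152 [126  93 105 103  93  81  86  89  89  92 121 142 120  85  87  81  91  95
  99  94  98  98 100]
154 [108 104 101  97  99 106 104 100  94  90 119 137 118  88  98 110 104 102
  97  96  98  99  96]
156 [ 82  88  85  90  96 105 107 106 109  90 117 138 117 104 102 102 100 101
  97  99  98  97  98]
158 [ 85  85  86  88  90  88  94  97 104 101 124 139 122  99 101 101 103 100
  92  99  98  98  97]
160 [ 84  82  88  89  91  98 103 106 103 107 127 137 123  98 102 104  95 103
 100 101 102 101  96]
162 [ 89  94 103 110 106 105 106 104 105 112 132 136 120  95 101 104  99  98
  98  98  98  99 102]
164 [104 107 109 103 100 107 105 113 105 112 127 134 113  98  99  95  99  99
  99  99  99  97 102]
166 [105 106 105 108 109 109 109 109 105 112 129 139 119  98  94  92  97 101
 101  98 104 100 105]
168 [104 11
[... 2697 characters left out ...]

 129 121 113  90  90 137 203 234]
240 [215 197 172 149 143 136 135 130 135 135 137 136 135 135 133 134 132 129
 127 125 120 113 129 187 228 239]
242 [178 150 139 141 151 158 154 140 133 135 137 136 135 134 134 133 132 132
 128 118 115 128 140 181 223 238]
244 [142 138 138 135 145 143 136 131 130 130 132 133 134 135 134 131 124 113
 102  93 105 126 159 211 234 240]
246 [118 113 109  99  97  91  87  99 116 110  99 104 102  99 100  92  90  84
  89 104 120 129 137 162 184 220]
248 [ 76  73  76  80  78  77  78  81 104 121 128 117 111 107 110 111 118 125
 129 125 119 115 119 128 145 192]
250 [ 76  78  81  83  89  96 102 109 115 128 132 137 135 136 133 136 135 123
 109  94  82  83  97 119 145 196]
```

>>> send_rows([
  [[0.03,0.02,0,0,1],[0,0,-0.1,0,1],[0,0,-0.2,0,1],[0,0,-0.2,0,1],[0,0,-0.2,0,1],[0,0,-0.2,0,1],[0,0,-0.1,0,1],[0,0,0,0,1],[0,0,0,0,1]],
])

```text
time_s: 14.8
position: [0.4909, -0.2541, 0.2389]
tcp_rot: [[0.999, 0.054, 0.0], [0.054, -0.999, -0.0], [0.0, 0.0, -1.0]]
force: [-0.3, 0.2, -1.6]
opening: 0.412
```

```bash
python3 - <<'E'
from h import *
from rig import bot, imaging
s=bot.read_state();print(s['time_s'],s['position'],s['force'],s['moment'])
ims=[imaging.capture(c)['img'] for c in('wrist','scene','side')]
w,a,b=ims
A=cv2.resize(a[195:255,165:215],(400,480),interpolation=2)
B=cv2.resize(b[130:190,340:380],(320,480),interpolation=2)
cv2.imwrite('pics/m5.png',np.hstack([A,B]))
cv2.imwrite('pics/m5w.png',cv2.resize(w[150:270,270:370],(500,600),interpolation=2))
g=cv2.cvtColor(b,6)
for y in range(160,186,2): print(y,g[y,350:373])
g=cv2.cvtColor(a,6)
for y in range(222,236,2): print(y,g[y,178:204])
E
```

```text
14.8 [ 0.4909435 -0.2541122  0.2389372] [-0.27849144  0.20163723 -1.57165254] [ 0.01511668 -0.00583291 -0.02578924]
160 [ 87  86  91  92  91  87 101 105  99 112 131 132 111 100  97  97  98 101
  98  99 101 101  98]
162 [ 92  96 101 111 108 106 106 106 106 112 133 136 112 100 102  99  95  93
 101 101 100  99 103]
164 [104 109 106 102 104 108 107 110 106 120 137 126 113  97 100  95  97 102
  96 103 104  98 102]
166 [102 105 108 105 107 109 107 110 101 123 137 129 109  96  99  90  99  97
  97 100 103 108 102]
168 [105 102 102 105 108 113 105 105 104 126 137 126 108  98 101 103  96  99
 104  97 100 106 107]
170 [111 108 111 116 109 112 110 104 103 122 136 122 103 100  99  99  95 100
 100 102 101 102 101]
172 [114 116 117 115 111  97  94  94  87 113 134 129 115 114 106  93  93  95
  96 101 104  99 100]
174 [ 93  53  47  52  89 126 140 136 132 130 137 128 132 132 132 134 120  97
 101 101  99 101 103]
176 [ 61  60  56  65 120 133 133 133 127 130 131 129 127 131 130 131 138  95
  69  95  89  95 103]
178 [ 63  55  52  71 115 132 139 132 121 111 110 105 124 132 133 138 131  83
  49  51  55  86
[... 379 characters left out ...]

  69  69  68  70  68  74  73  70]
224 [ 85  74  69  65  67  67  74  92 118 127 122  99  76  64  68  65  66  67
  70  73  69  70  71  70  71  72]
226 [ 68  64  65  65  66  68  66  75  97 123 129 113 102  96  92  88  82  72
  74  68  71  73  71  69  72  69]
228 [ 71  68  69  69  75  76  89 107 121 129 133 130 128 136 139 133 125 117
  94  77  72  73  71  67  74  68]
230 [ 66  68  71  75  86 110 127 137 139 137 135 134 126 133 135 138 139 137
 124 100  80  72  77  89 102 119]
232 [ 67  65  68  80 108 130 139 136 129 126 126 129 127 122 127 131 137 139
 137 129 125 126 126 141 170 194]
234 [ 68  65  71  85 114 132 137 140 129 127 119 118 113 104 109 129 138 141
 137 130 117 103  90  91 104 137]
```

View pics/m5.png

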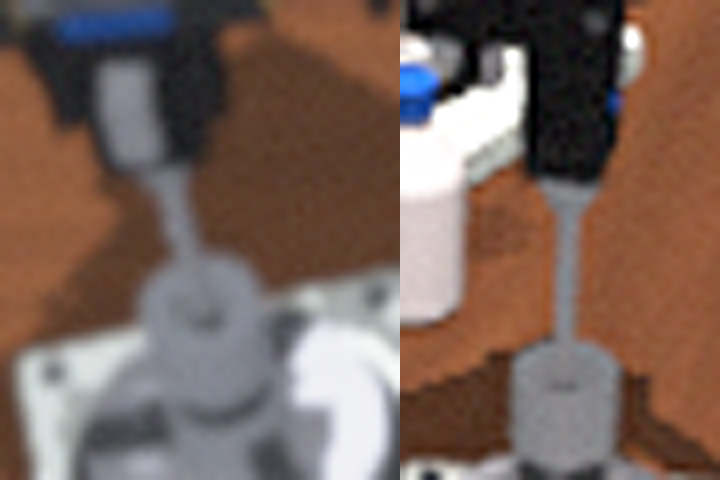

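View pics/m5w.png

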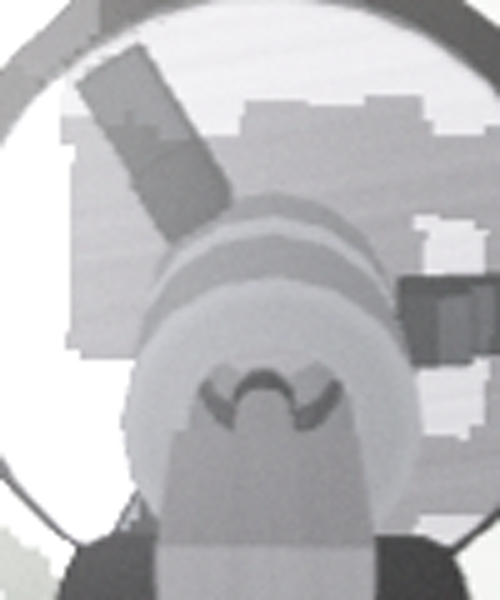

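```bash
python3 - <<'E'
from h import *
from rig import bot
s=bot.read_state();setw(s)
for x in(.488,.490,.492):
  P=np.array([proj('wrist',[x+.02*np.cos(u),-.2545+.02*np.sin(u),.11]) for u in np.linspace(0,2*np.pi,200)])
  Q=(P-[270,150])*5
  P=np.array([proj('wrist',[x+.011*np.cos(u),-.2545+.011*np.sin(u),.11]) for u in np.linspace(0,2*np.pi,200)])
  R=(P-[270,150])*5
  print(x,Q.min(0),Q.max(0),R.min(0),R.max(0))
for z in(.090,.0919,.094): print(z,onz('wrist',(323,223.9),z))
E
```

```text
0.488 [117.04800219 292.68445545] [416.49338549 581.40904564] [184.43612322 359.52480959] [349.11886884 518.28559888]
0.49 [117.5676999  277.69676575] [417.5669429  567.48975433] [185.08030039 344.78797752] [350.06728136 504.13610606]
0.492 [118.08932227 262.6525362 ] [418.64447762 553.51986502] [185.72686295 329.99602048] [351.01920544 489.93475369]
0.09 [ 0.4928 -0.254   0.09  ]
0.0919 [ 0.4933 -0.254   0.0919]
0.094 [ 0.4938 -0.254   0.094 ]
```

>>> send_rows([
  [[0,-0.025,0,0,1],[0,0,-0.1,0,1],[0,0,-0.2,0,1],[0,0,-0.2,0,1],[0,0,-0.2,0,1],[0,0,-0.2,0,1],[0,0,-0.1,0,1],[0,0,-0.05,0,1],[0,0,0,0,1],[0,0,0,0,1],[0,0,0,0,1]],
])

```text
time_s: 16.05
position: [0.491, -0.2549, 0.2078]
tcp_rot: [[0.999, 0.054, 0.001], [0.054, -0.999, -0.0], [0.001, 0.0, -1.0]]
force: [-0.4, -0.3, -2.9]
opening: 0.41
```

```bash
python3 - <<'E'
from h import *
from rig import bot, imaging
s=bot.read_state();print(s['time_s'],s['position'],s['force'],s['moment'])
ims=[imaging.capture(c)['img'] for c in('wrist','scene','side')]
w,a,b=ims
A=cv2.resize(a[195:255,165:215],(400,480),interpolation=2)
B=cv2.resize(b[130:190,340:380],(320,480),interpolation=2)
cv2.imwrite('pics/m6.png',np.hstack([A,B]))
cv2.imwrite('pics/m6w.png',cv2.resize(w[150:270,270:370],(500,600),interpolation=2))
g=cv2.cvtColor(b,6)
for y in range(154,186,2): print(y,g[y,350:373])
s=bot.read_state();print(s['time_s'],s['position'])
E
```

```text
16.05 [ 0.49102856 -0.2548723   0.20775719] [-0.39228195 -0.28698702 -2.94122291] [0.0045982  0.06451546 0.0524255 ]
154 [106 106 102 101  83  37   6  28  13  32  16  27  22  28  24  18  30  77
 107  98  96 100  99]
156 [ 83  86  81  94  80  40  17  16  21  25   8  25  27  21  26  15  36  88
 107  98  96  98 101]
158 [ 86  81  82  90  78  40  23  29  25  28  21  31  27  26  23  16  83 104
 104 100  95 104 100]
160 [ 85  86  91  93  88  49  14  18  15  19  21  19  16  16  20  67 100 100
 102  99 101  99  98]
162 [ 93  90 105 109 106 109 110 112 113 110  99  94  87  80  88  97  96  96
  96  99 100 101 103]
164 [101 110 109 100 103 107 105 104 116 125 125 135 128 109  98  99  98 101
 103 101 100  99 102]
166 [ 99 107 105 102 103 111 111 110 102 118 130 127 106  96  96  95  99  96
  95 103 105 101 103]
168 [100 103 108 109 109 108 112 106 104 122 134 132 109  97  99 103  96 100
 100  99 104 103 104]
170 [107 112 111 115 112 109 109 106 100 119 136 126 100  97  99  94  94  93
  96 103 104 105 102]
172 [106 108 114 105 104 102 101 115 116 121 134 128 114 118 101  95  97  94
 102 103 100 102 100]
174 [112 104  91  96 117 137 138 136 128 127 133 132 127 134 137 137 119 101
  99  99  99  98 103]
176 [ 75  53  54  61 115 137 137 131 122 130 134 132 128 125 132 134 133 108
  95 105  98 102 102]
178 [ 58  56  52  70 114 130 137 130 137 131 134 128 129 132 132 134 129  84
  50  51  48  76 100]
180 [ 57  56  51  76 110 130 131 133 135 141 141 136 140 134 133 139 118  83
  54  57  58  55  89]
182 [ 61  60  54  69 116 128 135 129 136 138 135 138 137 134 133 137 118  81
  54  58  61  56  84]
184 [ 61  57  55  84 119 130 131 134 134 139 137 138 137 136 137 135 112  74
  55  56  63  57  60]
16.2 [ 0.49093481 -0.25482415  0.20769573]
```

View pics/m6.png

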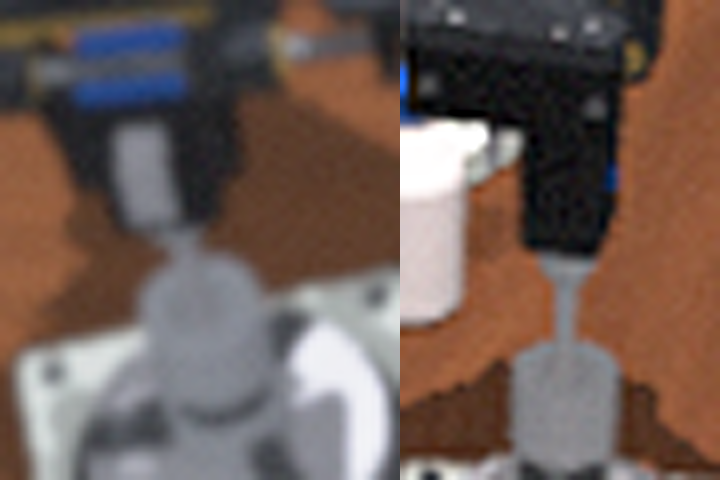

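View pics/m6w.png

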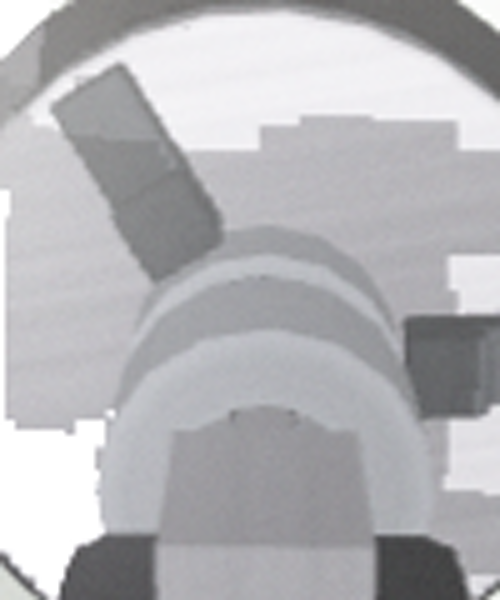

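```bash
python3 - <<'E'
from rig import bot
s=bot.read_state();print(s['time_s'],s['qvel'],s['opening'],s['force']);print(bot.hand_in())
E
```

```text
16.2 [ 0.03437141  0.11699644  0.05335053 -0.04555991  0.00056338  0.0436048 ] 0.4133632916496354 [ 0.35413401 -0.11292389 -3.09768452]
the job is handed in; nothing more can be done
None
```

I gripped the blue-capped slim borescope, lifted it straight off its hook and took it out by the rack's front. I then lowered it upright into the sleeve bore, corrected its position twice from the pictures, and handed in at 16.2 s with it still gripped. No verdict was given.

What the last checks showed:
- **Height:** the window should be about 0.7 mm above the cross holes. This comes from the tool height and the hanging height at the grasp; the window itself can't be seen inside the bore. The collar's position in the side picture agrees to about 2 mm, and the limit is 5 mm.
- **Centring along y:** the wrist picture puts the rod within about 0.3 mm of the bore axis.
- **Centring along x:** the side picture suggests up to about 0.6 mm off; the limit is 3.5 mm.
- **Lean:** about half a degree in the side picture taken above the mouth; the limit is 4 degrees. I did not measure it again in the bore.
- **Contact and rest:** the sideways force was under 0.5 N, which is sensor noise, so there was no sign of touching the sleeve. The arm was at rest and the gripper still closed on the body.

Two views disagreed on the way down. Before the last correction the scene camera put the rod about 1.3 mm off along y, in the opposite direction to the wrist camera. I followed the wrist camera, because it sees the rod and the bore mouth together. If the scene camera was right, the error should still be under about 2 mm.

I did not re-measure the other things on the bench after the move.

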